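# Click the gauge turret to its 18 mm pin and sort two sleeves by fit

### The arm

A 6-joint arm with a two-finger parallel gripper is mounted at the origin on a cart in front of the work surface, level with it; the furniture and walls round the work are solid. World frame = base frame: x ahead of the robot, y to its left, z up, the work surface at z = 0. Lengths are in mm, angles in rad, forces in N, time in s.
With the tool pointing down it reaches from about 275 to 1000 mm from the base axis. Payload 8.4 kg.
Tool frame: the origin (TCP) lies at the very end of the fingers, on their centre line; the grasp point (between the pads) lies 19 mm behind it; x points along the fingers, y is the direction in which the jaws open and shut, and the axes are right-handed (so a half turn about x gives the same grasp; the last joint's range is limited). The gripper opens to 85 mm and grips with 20 to 120 N. Pads are 22 mm wide; open, the fingers measure 114 mm over their backs; the gripper's body (76 mm by 85 mm) begins 54 mm behind the grasp point. The pads swing forward as they close: fully open they stand 13 mm farther back than shut.
Start: joints at [1.232, 0.353, 1.633, -0, 1.155, -0.002], TCP at [206.541, 589.889, 231.281] pointing down, gripper open.
Joint ranges: [-2.63, 2.63], [-0.92, 2.1], [0.06, 2.66], [-1.3, 4.44], [0, 2.69], [-3.02, 3.02]. Speed limits (rad/s): [2.22, 2.22, 2.79, 3.14, 3.14, 3.14].

### API

Orientations are given as [roll, pitch, yaw] about the fixed x, y, z axes, in that order (R = Rz(yaw) Ry(pitch) Rx(roll)).
In Python, from rig import r, grab_frame, camera_params, sign_off gives the robot as it stands.
- The arm moves only by the tool drive_tool, never from a script. Its argument "rows" is one flat list of numbers, 7 for each row, row after row: the shift along the tool's x, y, z in mm, then the turn, a rotation vector about the tool's x, y, z in degrees, then the opening in per cent of the stroke, from 0 (shut) to 100 (fully open). In form: [x, y, z, rx, ry, rz, fingers, x, y, z, rx, ry, rz, fingers, ...]. A call has 1 to 10 rows; each row is the pose to reach, as a shift and turn from the pose measured when the call began, along the tool's axes at that moment; what a row does not reach only later rows make up. A row lasts 1/8 s, in which the tool goes at most 62.5 mm and 10.7 degrees, less where a joint would pass 70% of its speed; a pose out of reach is approached as far as the arm can. A call with a gripper value outside its range is refused whole. The fingers move at their own pace and stop on an object; "newtons" is the grip in N (left out, the last holds). Time passes only in rows, so rows that repeat a pose let the fingers close. It gives the time, the measured TCP pose, the force and the opening at its end, in the units of the state.
- r.sense(): the state, without advancing time (a new reading comes with each control period).
- grab_frame(name): name is "scene" or "top"; returns the picture (480x640x3 uint8, red, green, blue); there is no depth.
- camera_params(name): a dict with "vertical_fov" (degrees; the focal length in pixels is half the picture's height over the tangent of half this angle, whatever the lens; pixels are square), "cx", "cy" (the principal point, pixels), "k1" (the pictures are not rectified: a ray, as slopes to the right and down, at radius r is drawn at 1 + k1 r^2 times it, then the intrinsics apply), "pose" (4x4, takes a point from camera to world coordinates). Camera axes: x right, y down, z forward; pixel columns grow to the right and rows downward; lengths in mm; the calibration is good to about 2 mm. A picture is of the moment at which its call begins. camera_params takes no time and is no camera call.
- sign_off(): hands the job in, once; it reports no verdict.
The state is a dict: "clock": time; "qpos": joint angles; "qvel": joint speeds; "joint_efforts": joint torques, N m; "eef_pos": TCP position; "tcp_rot": TCP orientation; "contact_force": force on the tool from outside, world axes, zero at the start; "wrist_torque": the same for the moment, N m; "opening": opening from 0.0 (shut) to 1.0 (fully open).
Only numpy, scipy, OpenCV 4.12 (cv2) and the standard library are available. Lean on these libraries where they do the work, as an engineer would, in place of code of your own. Each camera call takes 0.05 s, during which the arm holds its last target.

### The job

Click the gauge turret's knob round until its 18 mm pin stands under the window of the clear cover. Then find which of the two steel sleeves slides fully down over that pin: once it has been right down on the pin, stand it upright in the shallow tray, and stand the sleeve that will not go on upright in the deep bin. Leave the turret clicked home on the 18 mm pin and do not shift the label roll, the tape measure or the oil bottle.

Things in the scene. Friction and masses are not known exactly. Their poses are not given: they have to be found in the camera images.
- gauge: Fixed gauge stand: base 160 x 160 mm, four corner posts, 66 mm high to the screw heads (knob higher). Origin on the table under its middle, on the turret's upright axis; its -x side is the front, roughly towards the robot. A clear flat cover (160 x 160 mm, top 62 mm above the table) guards the pins of the turret below it, except through one round window.
- gauge_window (a point): Centre of the cover's round window, 46 mm diameter, level with the cover's top, 62 mm above the table, 50 mm in front of the turret's axis. A steel bezel edges it.
- gauge_seat (a point): Point on the turret disc's top face, 32 mm above the table, 50 mm in front of the turret's axis, straight below the window: foot of the pin in use. The disc carries nine upright plug pins of 10, 12, 14 ... 26 mm diameter on a circle of 50 mm radius, 36 degrees apart (tenth place empty); each is 22 mm high (top 54 mm above the table), the top 4 mm tapering by 3 mm of radius.
- turret_knob (a point): Point on the turret's upright axis, 90 mm above the table, where the black round fluted knob can be gripped: 42 mm diameter, 68 to 104 mm above the table (46 mm skirt from 64 mm). It turns with the turret; a white pointer on its skirt and a white line on its top lie on the side of the 18 mm pin, so they point to the window when that pin is in use.
- turret (a joint): Turret angle, rad, growing clockwise seen from above. Sprung click stop every 0.628 rad (36 degrees), holding 0.15 N m; let go between stops it snaps to the nearer. At 0 the 18 mm pin is in the window; each click clockwise brings the pin 2 mm larger. It starts at rest 2, 3 or 4 clicks short (-1.26, -1.88 or -2.51), with the 14, 12 or 10 mm pin in the window; end stops at -3.3 and 3.3.
- sleeve_1_center (a point): Half-way up a plain steel sleeve (tube) standing upright: 30 mm outside diameter, 64 mm high, bored through, about 0.18 kg. The two sleeves are alike outside; one has a 20 mm bore and slides over the 18 mm pin down to the turret disc (its top then 96 mm above the table), the other a 15 mm bore and stops on the pin's taper, about 20 mm higher.
- sleeve_2_center (a point): Half-way up the other steel sleeve, alike outside: 30 mm diameter, 64 mm high, standing upright.
- tray: Shallow open grey plastic tray, 95 x 140 x 18 mm (x, y, z), walls and floor 3 mm, fixed; origin on the table under its middle.
- bin: Deep open grey plastic bin, 95 x 140 x 42 mm (x, y, z), walls and floor 3 mm, fixed; origin on the table under its middle.
- label_roll: Bystander: roll of white labels lying flat, 76 mm diameter, 57 mm high, right beside one sleeve; origin at the centre of its underside.
- tape_measure: Bystander: yellow tape measure, 36 x 71 mm, 58 mm high, right beside the other sleeve; origin at the centre of its underside.
- oil_bottle: Bystander: small upright oil bottle, 45 mm diameter, 135 mm high, near the gauge; origin at the centre of its underside.
Things that resemble listed ones, but are neither listed nor needed, are in the scene too. What is shaped like the part that bears sleeve_1_center but blue or orange is not meant.

How it is judged:
By the outcome, as a careful person would: the job done as asked, in the order asked, and still so for the second after the job is handed in, with the robot touching nothing.
It also fails if it takes over 72 s, if anything falls off the work surface, if the arm or the gripper's body presses on something with over 40 N, if the wrist force passes 120 N, or if a joint passes its speed limit or range.

## Working session

There is one attempt and no reset: what is moved stays moved. The work goes in short steps, Python scripts to look and compute and a tool call to move; the robot and the scene stay as the last step left them, time stands still between calls to the robot, and variables do not carry over. Pictures are saved under pics/ and viewed, and the job is handed in when it is done.

Besides the shell and the picture viewer there is one more tool, called after "Request:" as name(argument=value, ...) on one line, values as JSON. drive_tool: Moves the arm, as the interface text tells. Its arguments: {"type":"object","properties":{"rows":{"type":"array","items":{"type":"number"}},"newtons":{"type":"number"}},"required":["rows"]}

```bash
mkdir -p pics; ls
python3 - <<'E'
from rig import r, grab_frame, camera_params
import cv2, json
for n in("scene","top"):
    cv2.imwrite(f"pics/{n}0.png",grab_frame(n)[:,:,::-1]); p=camera_params(n); print(n,p)
print(r.sense())
E
```

```text
pics
scene {'vertical_fov': 52.41301486584632, 'cx': 320.01929739501156, 'cy': 231.82152750499526, 'k1': 0.035382629826720594, 'pose': array([[-9.71320080e-01,  2.04598786e-01, -1.21147176e-01,
         6.22489476e+02],
       [ 2.37774797e-01,  8.37221612e-01, -4.92466362e-01,
         4.90640356e+02],
       [ 6.69014403e-04, -5.07148212e-01, -8.61858599e-01,
         8.98497248e+02],
       [ 0.00000000e+00,  0.00000000e+00,  0.00000000e+00,
         1.00000000e+00]])}
top {'vertical_fov': 49.99786892122752, 'cx': 317.1860355042466, 'cy': 243.0694080369456, 'k1': -0.15284298507105396, 'pose': array([[-2.74413368e-02, -9.91858291e-01,  1.24354751e-01,
         3.92015961e+02],
       [-9.99585796e-01,  2.83064124e-02,  5.19464902e-03,
         1.20128157e+01],
       [-8.67239256e-03, -1.24160695e-01, -9.92224224e-01,
         1.13029790e+03],
       [ 0.00000000e+00,  0.00000000e+00,  0.00000000e+00,
         1.00000000e+00]])}
{'clock': 0.1, 'qpos': array([ 1.23161634e+00,  3.53562048e-01,  1.63403477e+00, -2.83986018e-06,
        1.15522280e+00, -2.37561809e-03]), 'qvel': array([ 9.44205144e-05, -4.24369273e-05, -1.43584180e-03, -4.53756422e-04,
       -1.11334825e-04,  1.25269104e-03]), 'joint_efforts': array([ 8.79263716e-04, -6.06363487e+01, -3.42817390e+01, -5.91148182e-05,
        3.93362759e-03, -6.13499992e-06]), 'eef_pos': array([206.39238552, 589.49405787, 230.65797591]), 'tcp_rot': array([-1.57105555,  1.56956936, -1.90785877]), 'contact_force': array([ 0.63122574, -0.23422252, -1.13975022]), 'wrist_torque': array([0.06161202, 0.01086015, 0.00412218]), 'opening': 1.0000100986141958}
```

View pics/scene0.png

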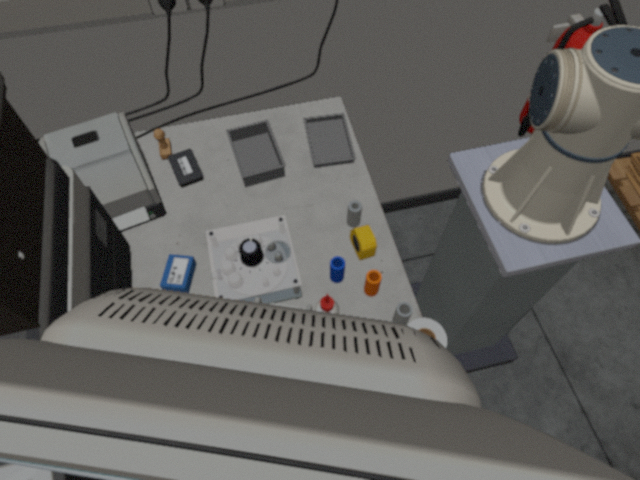

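View pics/top0.png

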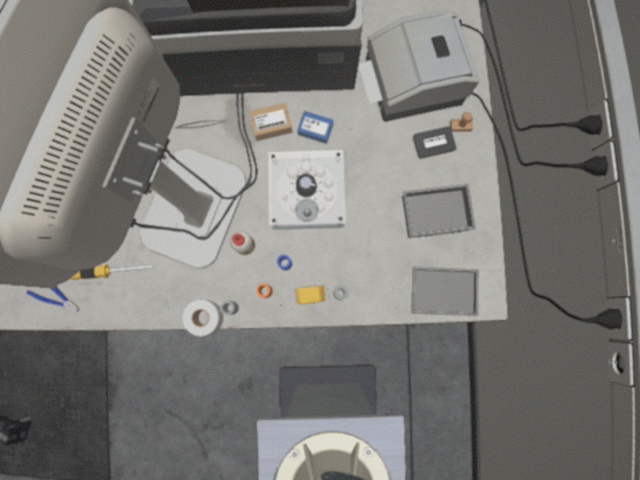

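The top view shows: gauge at (307,188) with its window at (306,209). There are two grey sleeves, at (230,308) beside the label roll and at (340,293) beside the tape measure. The blue (284,262) and orange (264,291) look-alikes are excluded. The two trays are at (437,211) and (444,291), and the oil bottle is at (241,243). I'll enlarge these.

```bash
cat > h.py <<'E'
import numpy as np, cv2
from rig import r, grab_frame, camera_params
def cam(n):
    p=camera_params(n); f=240/np.tan(np.radians(p['vertical_fov'])/2)
    return p,f
def proj(n,P):
    p,f=cam(n); T=np.linalg.inv(p['pose']); P=np.atleast_2d(P)
    c=P@T[:3,:3].T+T[:3,3]; s=c[:,:2]/c[:,2:]; rr=(s**2).sum(1,keepdims=True)
    return s*(1+p['k1']*rr)*f+[p['cx'],p['cy']]
def ray(n,uv):
    p,f=cam(n); d=(np.array(uv,float)-[p['cx'],p['cy']])/f; s=d.copy()
    for _ in range(30): s=d/(1+p['k1']*(s@s))
    return p['pose'][:3,3], p['pose'][:3,:3]@np.append(s,1)
def at(n,uv,z):
    o,d=ray(n,uv); return o+d*(z-o[2])/d[2]
def crop(n,img,x0,y0,w,h,k,fn):
    cv2.imwrite(fn,cv2.resize(img[y0:y0+h,x0:x0+w,::-1],None,fx=k,fy=k,interpolation=cv2.INTER_CUBIC))
E
python3 - <<'E'
from h import *
i=cv2.imread('pics/top0.png')[:,:,::-1]
crop('top',i,256,140,100,100,6,'pics/c1.png')
crop('top',i,170,230,190,110,4,'pics/c2.png')
crop('top',i,390,170,100,150,4,'pics/c3.png')
print(proj('top',[[206,590,231],[206,590,400]]))
for uv,z in [((306,184),104),((306,209),62),((230,308),64),((340,293),64),((437,211),42),((444,291),18),((437,211),18),((444,291),42)]: print(uv,at('top',uv,z).round())
E
```

```text
[[ 11.75854711 412.05777594]
 [-44.87102943 429.45652229]]
(306, 184) [643.  37. 104.]
(306, 209) [599.  39.  62.]
(230, 308) [395. 202.  64.]
(340, 293) [420. -27.  64.]
(437, 211) [ 591. -243.   42.]
(444, 291) [ 419. -255.   18.]
(437, 211) [ 595. -249.   18.]
(444, 291) [ 418. -249.   42.]
```

View pics/c1.png

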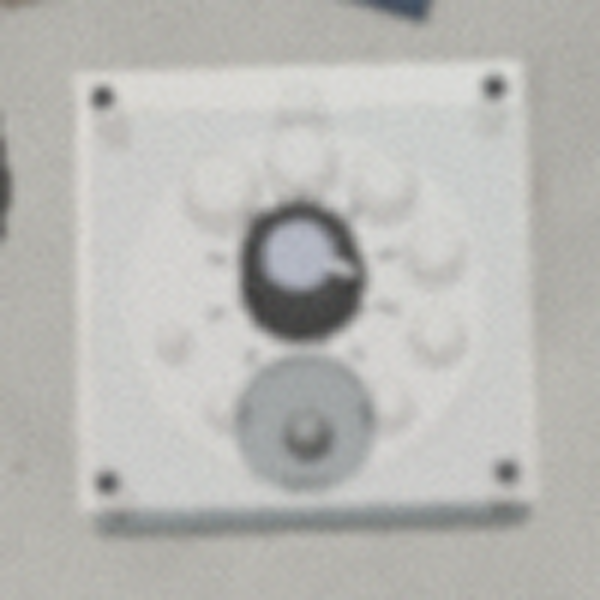

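View pics/c2.png

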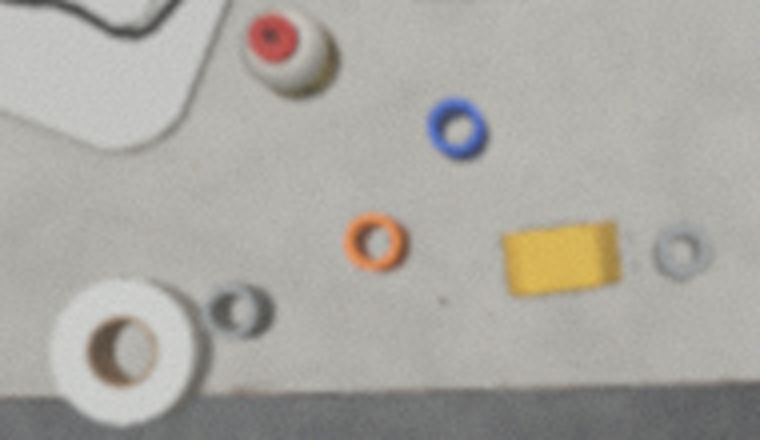

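View pics/c3.png

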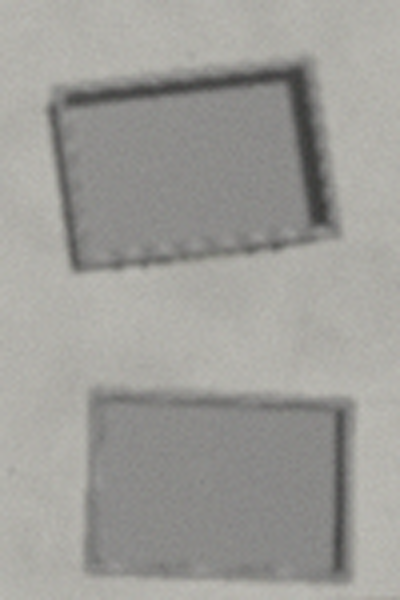

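Run:
```python
from h import *
def tri(a,b):
    o1,d1=ray('top',a);o2,d2=ray('scene',b)
    A=np.stack([d1,-d2],1);t=np.linalg.lstsq(A,o2-o1,rcond=None)[0]
    p,q=o1+d1*t[0],o2+d2*t[1]; return ((p+q)/2).round(),np.linalg.norm(p-q).round()
print('vent lo',tri((45,235),(415,365)),'vent hi',tri((110,40),(115,305)))
print('mon corner lo',tri((35,258),(470,400)))
# gauge
S=np.array([at('top',(256+a/6,140+b/6),66)[:2] for a,b in[(101,97),(494,87),(507,470),(107,482)]]);print(S.round(1))
c=S.mean(0);fx=(S[0]+S[1]-S[2]-S[3]);yaw=np.degrees(np.arctan2(fx[1],fx[0]));fy=S[0]+S[3]-S[1]-S[2]
print('gauge',c,yaw,np.degrees(np.arctan2(-fy[0],fy[1])))
w=at('top',(256+305/6,140+423/6),62);print('window',w, 'pred',c-50*np.array([np.cos(np.radians(yaw)),np.sin(np.radians(yaw))]))
print('knobtop',at('top',(256+298/6,140+255/6),104), 'pointer',at('top',(256+348/6,140+270/6),66), 'pin top',at('top',(256+308/6,140+430/6),54))
for nm,(a,b) in dict(s1=(238,310),s2=(682,252)).items(): print(nm,at('top',(170+a/4,230+b/4),64), at('top',(170+a/4,230+b/4),64)[:2])
print('roll',at('top',(170+123/4,230+352/4),57)); 
for p in[(503,233),(613,222),(620,283),(511,296)]: print('tape',at('top',(170+p[0]/4,230+p[1]/4),58))
print('bottle',at('top',(170+271/4,230+38/4),135))
for n,z,ps in(('far',42,[(52,90),(308,60),(338,235),(75,270)]),('near',18,[(92,390),(352,400),(348,578),(88,573)])):
    q=np.array([at('top',(390+a/4,170+b/4),z)[:2] for a,b in ps]); print(n,q.round(),q.mean(0).round(), [np.linalg.norm(q[i]-q[i-1]).round() for i in range(4)])
    d=q[0]+q[1]-q[2]-q[3]; print(np.degrees(np.arctan2(d[1],d[0])))
```

```text
vent lo (array([504., 395., 451.]), np.float64(10.0)) vent hi (array([758., 293., 503.]), np.float64(5.0))
mon corner lo (array([467., 428., 427.]), np.float64(7.0))
[[715.7 107.4]
 [715.  -32.9]
 [576.3 -32.7]
 [576.1 107.3]]
gauge [645.77586076  37.27472274] 0.00044585606398948717 -0.10583227114916934
window [595.76996672  37.54429412  62.        ] pred [595.77586076  37.27433365]
knobtop [646.07111053  37.50454168 104.        ] pointer [649.50831373  20.9290768   66.        ] pin top [594.7432376   36.73485151  54.        ]
s1 [396.29245393 202.98377199  64.        ] [396.29245393 202.98377199]
s2 [420.3768281 -27.6926908  64.       ] [420.3768281 -27.6926908]
roll [375.61297897 265.37923508  57.        ]
tape [432.98028739  64.80890557  58.        ]
tape [437.12823132   7.45822742  58.        ]
tape [405.40633985   4.73282962  58.        ]
tape [400.21713821  61.42802765  58.        ]
bottle [528.24805028 172.7007966  135.        ]
far [[ 634. -171.]
 [ 647. -314.]
 [ 550. -324.]
 [ 535. -179.]] [ 591. -247.] [np.float64(99.0), np.float64(143.0), np.float64(98.0), np.float64(146.0)]
5.013308700772408
near [[ 472. -189.]
 [ 462. -333.]
 [ 365. -325.]
 [ 373. -182.]] [ 418. -257.] [np.float64(99.0), np.float64(144.0), np.float64(97.0), np.float64(143.0)]
-4.211824569531344
```

Run:
```python
from h import *
i=cv2.imread('pics/scene0.png')[:,:,::-1]
crop('s',i,200,190,260,170,3,'pics/c4.png')
```

```text
(no output)
```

View pics/c4.png

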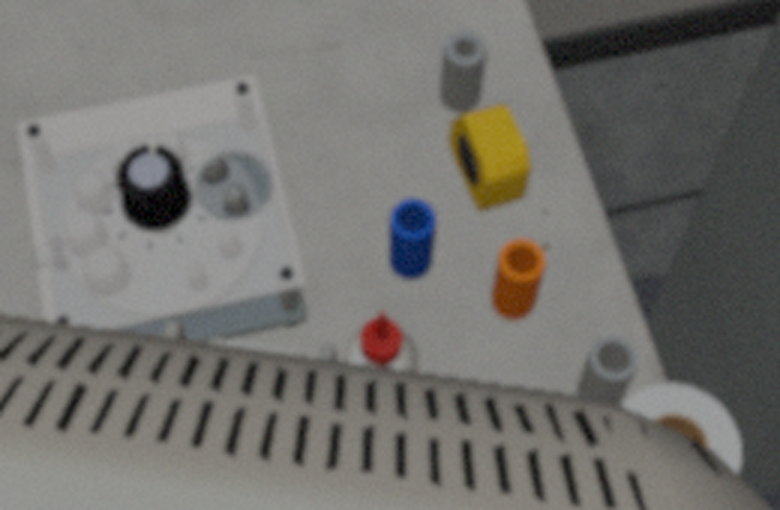

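```bash
cat >> h.py <<'E'
from scipy.spatial.transform import Rotation as Ro
def pose():
    s=r.sense(); return s['eef_pos'],Ro.from_euler('xyz',s['tcp_rot'])
def rel(P,jaw=None,turn=None):
    """world TCP target, jaw angle deg (direction of tool y in plan, mod 180; picks nearest) -> tool-frame shift, rotvec deg"""
    p,R=pose(); d=R.inv().apply(np.array(P)-p)
    y=R.apply([0,1,0]); cur=np.degrees(np.arctan2(y[1],y[0]))
    t=cur if jaw is None else jaw
    if turn is None: t=cur+((t-cur+90)%180-90)
    else: t=cur+turn
    yv=np.array([np.cos(np.radians(t)),np.sin(np.radians(t)),0]); xv=np.array([0,0,-1.])
    T=Ro.from_matrix(np.stack([xv,yv,np.cross(xv,yv)],1))
    rv=np.degrees((R.inv()*T).as_rotvec())
    print('shift',d.round(1),'rot',rv.round(2),'| cur jaw',round(cur,1),'->',round(t,1))
def st():
    s=r.sense(); y=pose()[1].apply([0,1,0]); print('t',round(s['clock'],2),'p',s['eef_pos'].round(1),'jaw',np.degrees(np.arctan2(y[1],y[0])).round(1),'F',s['contact_force'].round(1),'op',round(s['opening'],3),'q',s['qpos'].round(2), 'yz',pose()[1].as_matrix().round(3).tolist())
E
python3 - <<'E'
from h import *
st(); print(proj('scene',[[396.3,203,64],[420.4,-27.7,64]]),'seen 403.7,309.3 / 354.7,206.7')
rel((250,350,231)); rel((450,37,231),0);rel((450,37,231),90)
E
```

```text
t 0.1 p [206.4 589.5 230.7] jaw 70.7 F [ 0.6 -0.2 -1.1] op 1.0 q [ 1.23  0.35  1.63 -0.    1.16 -0.  ] yz [[-0.0, 0.33, 0.944], [-0.001, 0.944, -0.33], [-1.0, -0.001, -0.0]]
[[402.92456937 306.679106  ]
 [355.41086068 206.38423689]] seen 403.7,309.3 / 354.7,206.7
shift [-1.000e-01 -2.116e+02  1.203e+02] rot [-0.   -0.    0.07] | cur jaw 70.7 -> 70.7
shift [ 2.000e-01 -4.409e+02  4.125e+02] rot [7.07e+01 4.00e-02 6.00e-02] | cur jaw 70.7 -> 0.0
shift [ 2.000e-01 -4.409e+02  4.125e+02] rot [-1.93e+01 -1.00e-02  7.00e-02] | cur jaw 70.7 -> 90.0
```

Run:
```python
from h import *
rel((480,37,231),36); rel((646,37.3,180),36)
```

```text
shift [ 2.000e-01 -4.310e+02  4.408e+02] rot [3.47e+01 2.00e-02 7.00e-02] | cur jaw 70.7 -> 36.0
shift [  51.1 -375.8  597.4] rot [3.47e+01 2.00e-02 7.00e-02] | cur jaw 70.7 -> 36.0
```

Request:
drive_tool(rows=[0,-53,30,0,0,0,100,0,-106,60,0,0,0,100,0,-159,90,0,0,0,100,0,-212,120,0,0,0,100,0,-240,160,5,0,0,100,0,-275,210,12,0,0,100,0,-310,260,18,0,0,100,0,-345,310,24,0,0,100,0,-375,360,30,0,0,100,0,-405,400,35,0,0,100])

```text
clock: 1.35
eef_pos: [451.2, 73.1, 231.1]
tcp_rot: [-0.609, 1.57, -1.561]
contact_force: [0.4, 1.4, 0.2]
opening: 1.0
```

Run:
```python
from h import *
st();rel((480,37,231),36); rel((646,37.3,180),36)
```

```text
t 1.35 p [451.2  73.1 231.1] jaw 35.5 F [0.4 1.4 0.2] op 1.0 q [ 0.16  0.09  1.98 -0.    1.08 -0.46] yz [[0.0, 0.814, 0.58], [-0.001, 0.58, -0.814], [-1.0, -0.001, 0.001]]
shift [ 0.2  2.5 46.1] rot [-0.52  0.05  0.04] | cur jaw 35.5 -> 36.0
shift [ 51.2 137.8 142.2] rot [-0.52  0.05  0.04] | cur jaw 35.5 -> 36.0
```

Request:
drive_tool(rows=[20,35,36,0,0,0,100,40,70,72,0,0,0,100,51,105,108,0,0,0,100,51,138,142,0,0,0,100,51,138,142,0,0,0,100,90,138,142,0,0,0,100,125,138,142,0,0,0,100,150,138,142,0,0,0,100,155,138,142,0,0,0,100,155,138,142,0,0,0,100])

```text
clock: 2.6
eef_pos: [645.7, 37.5, 76.6]
tcp_rot: [-0.81, 1.57, -1.761]
contact_force: [-0.6, -0.2, -0.2]
opening: 1.0
```

Run:
```python
from h import *
st();rel((646,37.3,76),36)
i=grab_frame('scene'); crop('s',i,150,150,220,180,3.5,'pics/k1.png')
```

```text
t 2.6 p [645.7  37.5  76.6] jaw 35.5 F [-0.6 -0.2 -0.2] op 1.0 q [ 0.06  0.56  1.7  -0.    0.89 -0.56] yz [[-0.0, 0.814, 0.58], [-0.001, 0.58, -0.814], [-1.0, -0.001, 0.001]]
shift [0.6 0.1 0.3] rot [-0.52  0.04  0.05] | cur jaw 35.5 -> 36.0
```

View pics/k1.png

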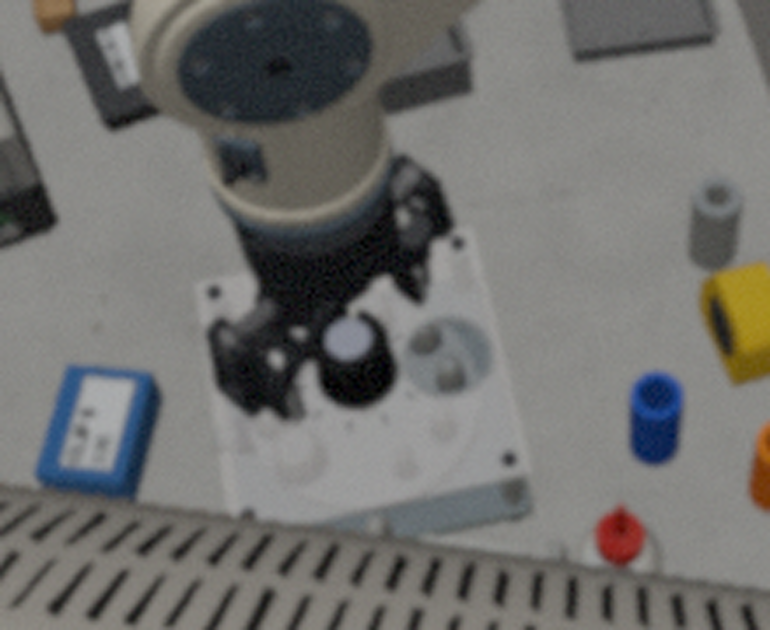

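The jaws stand on either side of the knob, and nothing is touching. Now I'll close them.

Request:
drive_tool(rows=[0,0,0,0,0,0,45,0,0,0,0,0,0,30,0,0,0,0,0,0,30,0,0,0,0,0,0,30,0,0,0,0,0,0,30,0,0,0,0,0,0,30], newtons=60)

```text
clock: 3.4
eef_pos: [645.8, 37.0, 78.3]
tcp_rot: [-0.522, 1.569, -1.473]
contact_force: [-5.3, -2.0, 10.1]
opening: 0.475
```

Request:
drive_tool(rows=[0,0,0,9,0,0,30,0,0,0,18,0,0,30,0,0,0,27,0,0,30,0,0,0,36,0,0,30,0,0,0,45,0,0,30,0,0,0,54,0,0,30,0,0,0,63,0,0,30,0,0,0,72,0,0,30,0,0,0,72,0,0,30,0,0,0,72,0,0,30])

```text
clock: 4.65
eef_pos: [645.1, 36.9, 78.3]
tcp_rot: [0.046, 1.569, -2.158]
contact_force: [-6.4, -0.9, 3.4]
opening: 0.475
```

Request:
drive_tool(rows=[0,0,0,0,0,0,100,0,0,0,0,0,0,100,0,0,0,0,0,0,100,0,0,0,0,0,0,100])

```text
clock: 5.15
eef_pos: [645.3, 36.9, 78.4]
tcp_rot: [0.212, 1.569, -1.992]
contact_force: [-0.4, 0.1, 0.0]
opening: 1.001
```

Run:
```python
from h import *
st();rel((396,203,230),18.4)
i=grab_frame('scene'); crop('s',i,150,150,220,180,3.5,'pics/k2.png')
```

```text
t 5.15 p [645.3  36.9  78.4] jaw -36.3 F [-0.4  0.1  0. ] op 1.001 q [ 0.06  0.55  1.7  -0.    0.89  0.69] yz [[-0.001, 0.806, -0.592], [-0.002, -0.592, -0.806], [-1.0, 0.0, 0.002]]
shift [-151.7 -299.2   14.1] rot [-5.471e+01  1.100e-01  3.000e-02] | cur jaw -36.3 -> 18.4
```

View pics/k2.png

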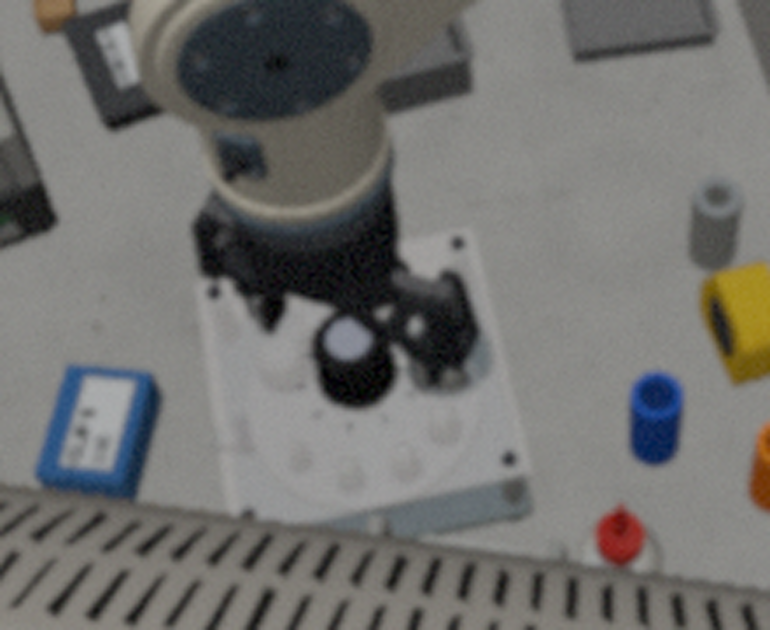

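Request:
drive_tool(rows=[-50,0,0,0,0,0,100,-100,0,0,0,0,0,100,-152,0,0,0,0,0,100,-152,-50,2,-9,0,0,100,-152,-100,4,-18,0,0,100,-152,-150,6,-27,0,0,100,-152,-200,9,-36,0,0,100,-152,-250,12,-45,0,0,100,-152,-299,14,-55,0,0,100,-152,-299,14,-55,0,0,100])

```text
clock: 6.45
eef_pos: [393.8, 204.1, 230.5]
tcp_rot: [-1.068, 1.569, -2.308]
contact_force: [1.2, -0.3, 0.5]
opening: 1.0
```

Run:
```python
from h import *
st();rel((396,203,36),18.4)
i=grab_frame('top'); crop('t',i,256,140,100,100,4,'pics/k3.png');crop('t',i,170,230,190,110,4,'pics/k5.png')
i=grab_frame('scene'); crop('s',i,200,190,260,170,3,'pics/k4.png')
```

```text
t 6.45 p [393.8 204.1 230.5] jaw 19.0 F [ 1.2 -0.3  0.5] op 1.0 q [ 0.48  0.07  2.   -0.    1.07  0.14] yz [[-0.001, 0.946, 0.325], [-0.001, 0.325, -0.946], [-1.0, -0.002, 0.001]]
shift [194.5   2.    1.5] rot [0.57 0.05 0.1 ] | cur jaw 19.0 -> 18.4
```

View pics/k3.png

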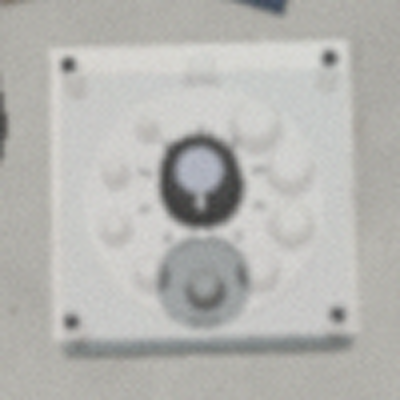

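View pics/k4.png

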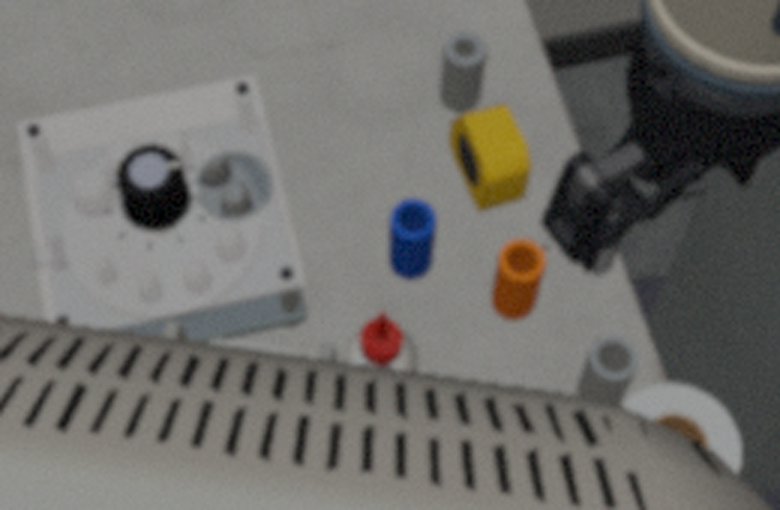

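The pointer now points at the window, with the turret at rest there. Next I'll measure the sleeves more closely.

Run:
```python
from h import *
t=cv2.imread('pics/top0.png')[:,:,::-1]; s=cv2.imread('pics/scene0.png')[:,:,::-1]
a=cv2.resize(t[290:325,210:250,::-1],(400,350),interpolation=cv2.INTER_CUBIC)
b=cv2.resize(t[275:310,320:360,::-1],(400,350),interpolation=cv2.INTER_CUBIC)
c=cv2.resize(s[295:330,385:425,::-1],(400,350),interpolation=cv2.INTER_CUBIC)
d=cv2.resize(s[195:230,335:375,::-1],(400,350),interpolation=cv2.INTER_CUBIC)
cv2.imwrite('pics/sl.png',np.vstack([np.hstack([a,b]),np.hstack([c,d])])[:600] if 0 else cv2.resize(np.vstack([np.hstack([a,b]),np.hstack([c,d])]),(640,560)))
```

```text
(no output)
```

View pics/sl.png

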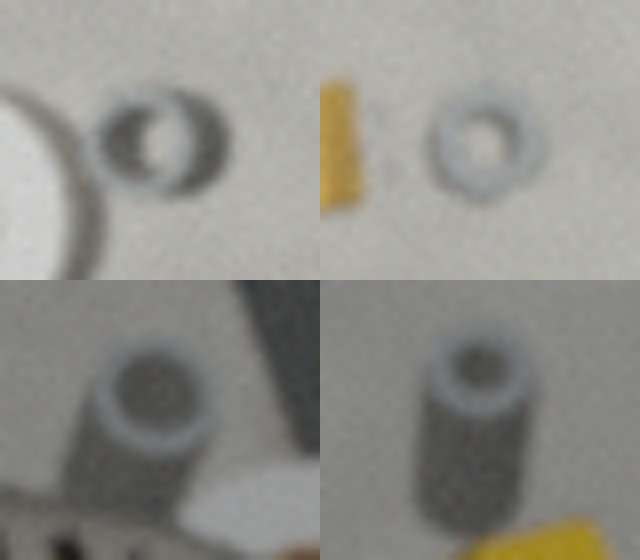

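Run:
```python
from h import *
for a,b in(((228.1,307.75),(404.4,309.1)),((340.4,292.5),(354.75,206.5))):
    print(at('top',a,64).round(1),at('scene',b,64).round(1))
rel((396,206,36),18.4)
```

```text
[395.8 205.9  64. ] [395.2 208.1  64. ]
[421.4 -27.5  64. ] [421.8 -27.7  64. ]
shift [194.7   0.5  -3. ] rot [0.3  0.09 0.01] | cur jaw 18.7 -> 18.4
```

Sleeve_1 (beside the roll, scene pixel (404,309)) clearly has the larger bore, so I'll try it first.

Request:
drive_tool(rows=[50,0,-3,0,0,0,100,100,0,-3,0,0,0,100,150,0,-3,0,0,0,100,180,0,-3,0,0,0,100,193,0,-3,0,0,0,100,193,0,-3,0,0,0,100,193,0,-3,0,0,0,100])

```text
clock: 7.42
eef_pos: [396.7, 206.1, 38.7]
tcp_rot: [0.922, 1.569, -0.323]
contact_force: [0.6, -0.8, -0.3]
opening: 0.998
```

Run:
```python
from h import *
st();rel((395.6,206.5,37),18.4)
```

```text
t 7.42 p [396.7 206.1  38.7] jaw 18.7 F [ 0.6 -0.8 -0.3] op 0.998 q [ 0.48  0.38  2.15 -0.    0.61  0.15] yz [[0.002, 0.947, 0.32], [-0.001, 0.32, -0.947], [-1.0, 0.002, 0.001]]
shift [ 1.7 -0.9 -0.7] rot [ 0.26  0.07 -0.1 ] | cur jaw 18.7 -> 18.4
```

Request:
drive_tool(rows=[1.5,-1,0,0,0,0,60,1.5,-1,0,0,0,0,45,1.5,-1,0,0,0,0,30,1.5,-1,0,0,0,0,20,1.5,-1,0,0,0,0,20,1.5,-1,0,0,0,0,20,1.5,-1,0,0,0,0,20], newtons=50)

```text
clock: 8.3
eef_pos: [395.8, 205.9, 37.7]
tcp_rot: [1.043, 1.568, -0.202]
contact_force: [-2.5, -0.8, 7.6]
opening: 0.325
```

Run:
```python
from h import *
st();rel((395.6,206.5,190),18.4)
```

```text
t 8.3 p [395.8 205.9  37.7] jaw 18.7 F [-2.5 -0.8  7.6] op 0.325 q [ 0.48  0.38  2.15 -0.    0.6   0.15] yz [[0.002, 0.947, 0.32], [-0.0, 0.32, -0.947], [-1.0, 0.002, 0.001]]
shift [-152.3    0.3   -0.4] rot [ 0.26  0.07 -0.12] | cur jaw 18.7 -> 18.4
```

Request:
drive_tool(rows=[-25,0,0,0,0,0,20,-75,0,0,0,0,0,20,-125,0,0,0,0,0,20,-152,0,0,0,0,0,20,-152,0,0,0,0,0,20])

```text
clock: 8.93
eef_pos: [396.5, 206.6, 191.5]
tcp_rot: [1.476, 1.565, 0.231]
contact_force: [-0.1, -0.2, -1.9]
opening: 0.331
```

Run:
```python
from h import *
st();rel((595.8,37.4,190),90)
i=grab_frame('scene'); crop('s',i,300,190,240,180,3,'pics/l1.png')
```

```text
t 8.93 p [396.5 206.6 191.5] jaw 18.7 F [-0.1 -0.2 -1.9] op 0.331 q [ 0.48  0.12  2.04 -0.    0.97  0.15] yz [[0.006, 0.947, 0.32], [0.001, 0.32, -0.947], [-1.0, 0.006, 0.001]]
shift [  2.4 134.6 224.1] rot [-71.33   0.25  -0.29] | cur jaw 18.7 -> 90.0
```

View pics/l1.png

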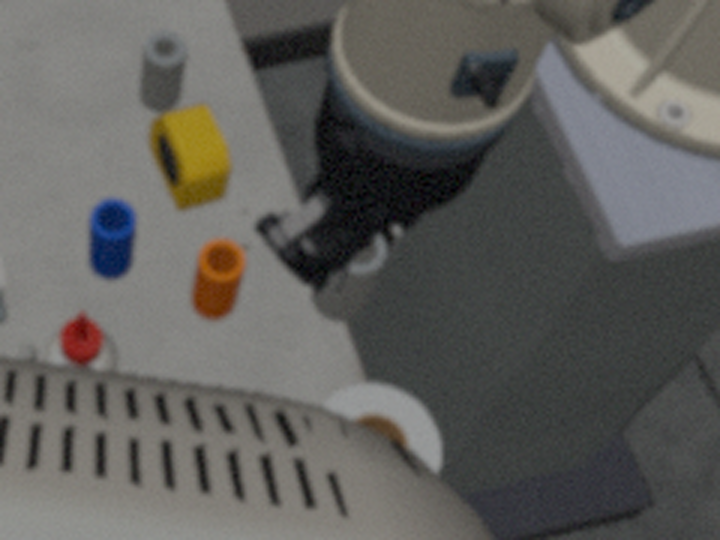

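Sleeve_1 is held upright and the roll hasn't moved (crop (380,440)). Now I'll carry it over the window.

Request:
drive_tool(rows=[2,20,32,-9,0,0,20,2,40,64,-18,0,0,20,2,60,96,-27,0,0,20,2,80,128,-36,0,0,20,2,98,160,-45,0,0,20,2,115,192,-54,0,0,20,2,128,212,-63,0,0,20,2,134.5,224,-71,0,0,20,2,134.5,224,-71.5,0,0,20,2,134.5,224,-71.5,0,0,20])

```text
clock: 10.22
eef_pos: [593.6, 37.2, 187.2]
tcp_rot: [0.176, 1.57, 0.176]
contact_force: [0.4, 0.2, -1.7]
opening: 0.324
```

Run:
```python
from h import *
st();rel((595.8,37.4,110),90)
```

```text
t 10.22 p [593.6  37.2 187.2] jaw 90.0 F [ 0.4  0.2 -1.7] op 0.324 q [ 0.06  0.35  1.74  0.    1.05 -1.51] yz [[0.001, -0.0, 1.0], [0.0, 1.0, 0.0], [-1.0, 0.0, 0.001]]
shift [77.2  0.2  2.2] rot [ 0.01  0.06 -0.01] | cur jaw 90.0 -> 90.0
```

Request:
drive_tool(rows=[40,0,1,0,0,0,20,70,0,2,0,0,0,20,82,0,2.2,0,0,0,20,82,0,2.2,0,0,0,20])

```text
clock: 10.72
eef_pos: [595.2, 37.6, 104.8]
tcp_rot: [2.781, 1.57, 2.78]
contact_force: [0.4, 0.2, -1.4]
opening: 0.325
```

Run:
```python
from h import *
st();rel((595.8,37.4,70),90)
i=grab_frame('scene'); crop('s',i,190,180,140,120,5,'pics/m1.png')
i=grab_frame('top'); crop('t',i,256,140,100,100,5,'pics/m2.png')
```

```text
t 10.72 p [595.2  37.6 104.8] jaw 90.0 F [ 0.4  0.2 -1.4] op 0.325 q [ 0.06  0.45  1.8   0.    0.89 -1.51] yz [[-0.0, 0.0, 1.0], [0.0, 1.0, -0.0], [-1.0, 0.0, -0.0]]
shift [34.8 -0.2  0.6] rot [-0.02 -0.02 -0.01] | cur jaw 90.0 -> 90.0
```

View pics/m1.png

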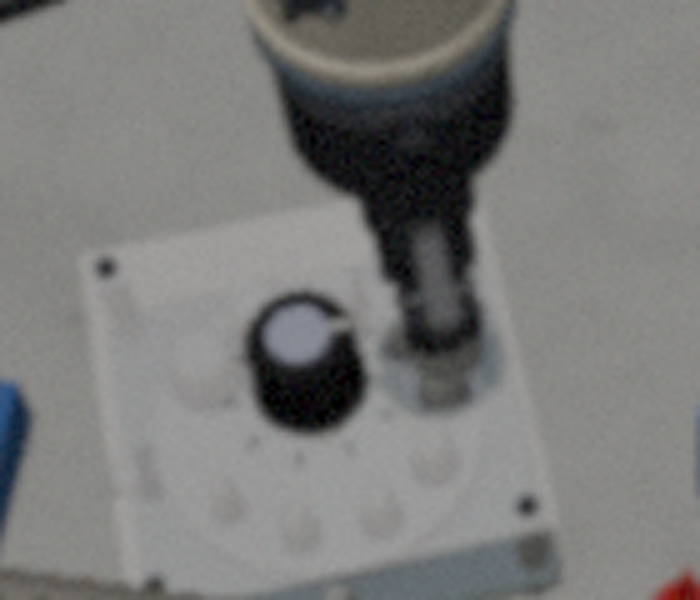

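View pics/m2.png

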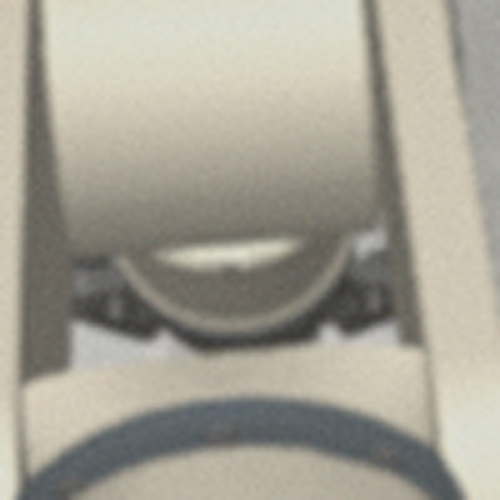

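Request:
drive_tool(rows=[8,0,0.4,0,0,0,20,12,0,0.6,0,0,0,20,16,0,0.6,0,0,0,20,19,0,0.6,0,0,0,20])

```text
clock: 11.32
eef_pos: [597.0, 37.5, 87.0]
tcp_rot: [0.136, 1.569, 0.136]
contact_force: [-0.8, 0.1, -2.2]
opening: 0.324
```

Request:
drive_tool(rows=[5,0,-1,0,0,0,20,10,0,-1,0,0,0,20,14,0,-1,0,0,0,20])

```text
clock: 11.7
eef_pos: [596.7, 37.5, 72.9]
tcp_rot: [0.104, 1.567, 0.104]
contact_force: [3.1, 0.7, 0.3]
opening: 0.326
```

Request:
drive_tool(rows=[2,0,-1,0,0,0,20,3.5,0,-1,0,0,0,20,4.5,0,-1,0,0,0,20,4.5,0,-1,0,0,0,20])

```text
clock: 12.2
eef_pos: [596.8, 37.5, 69.7]
tcp_rot: [0.083, 1.565, 0.083]
contact_force: [2.9, -0.5, 9.9]
opening: 0.325
```

Contact came at 69.7 mm, which puts the sleeve bottom at about 32 mm, on the disc. I'll release it to check it's fully down.

Request:
drive_tool(rows=[0,0,0,0,0,0,70,0,0,0,0,0,0,70,0,0,0,0,0,0,70,0,0,0,0,0,0,70])

```text
clock: 12.7
eef_pos: [596.4, 37.5, 69.4]
tcp_rot: [0.089, 1.566, 0.088]
contact_force: [-0.3, 0.1, -0.2]
opening: 0.703
```

Run:
```python
from h import *
st();rel((595.8,37.4,70),90)
i=grab_frame('scene'); crop('s',i,190,180,140,120,5,'pics/n1.png')
print(proj('scene',[[595.8,37.4,96],[595.8,37.4,116]]))
```

```text
t 12.7 p [596.4  37.5  69.4] jaw 90.0 F [-0.3  0.1 -0.2] op 0.703 q [ 0.06  0.5   1.82  0.    0.82 -1.51] yz [[0.005, 0.0, 1.0], [0.0, 1.0, -0.0], [-1.0, 0.0, 0.005]]
shift [-0.6 -0.1 -0.6] rot [-0.02  0.28 -0.03] | cur jaw 90.0 -> 90.0
[[276.25166876 243.54244037]
 [275.42158858 238.27486238]]
```

View pics/n1.png

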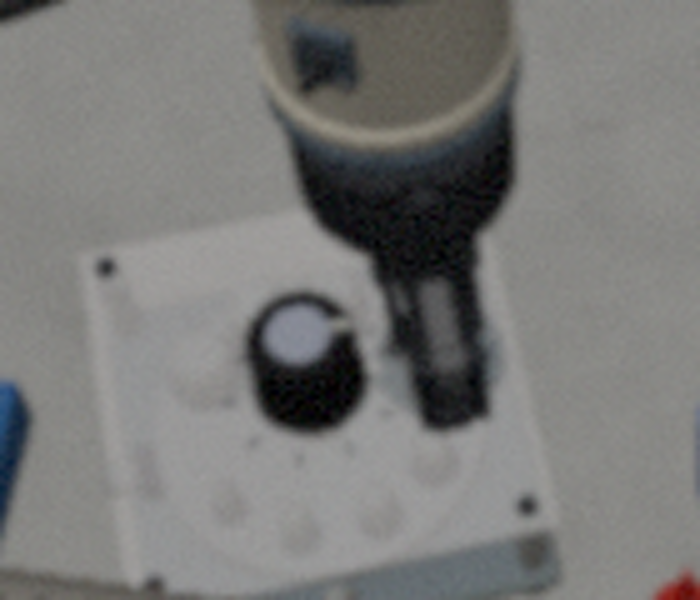

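Request:
drive_tool(rows=[-40,0,0,0,0,0,70,-90,0,0,0,0,0,70,-130,0,0,0,0,0,70,-130,0,0,0,0,0,70])

```text
clock: 13.25
eef_pos: [597.9, 37.6, 203.0]
tcp_rot: [0.072, 1.56, 0.072]
contact_force: [0.5, -0.6, 0.3]
opening: 0.701
```

Run:
```python
from h import *
st();rel((595.8,37.4,69),90)
i=grab_frame('scene'); crop('s',i,190,180,140,120,5,'pics/n2.png')
```

```text
t 13.25 p [597.9  37.6 203. ] jaw 90.0 F [ 0.5 -0.6  0.3] op 0.701 q [ 0.06  0.34  1.73  0.    1.07 -1.51] yz [[0.011, 0.0, 1.0], [0.001, 1.0, -0.0], [-1.0, 0.001, 0.011]]
shift [134.   -0.3  -3.6] rot [-0.01  0.65 -0.05] | cur jaw 90.0 -> 90.0
```

View pics/n2.png

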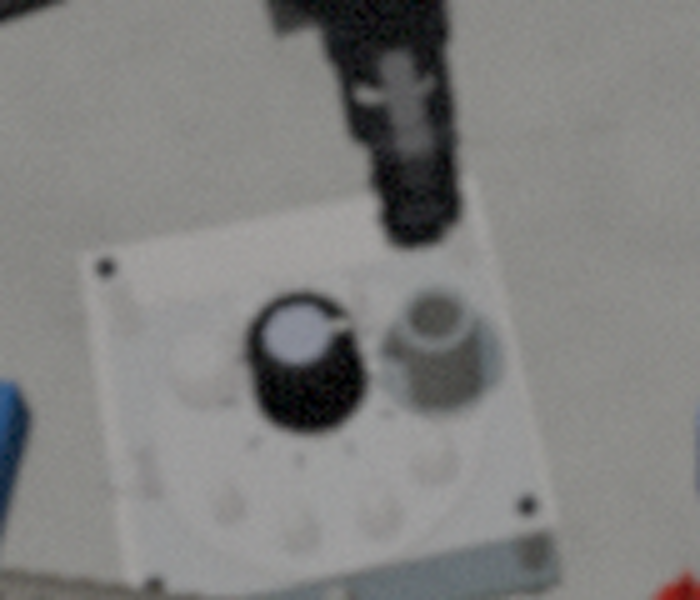

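The sleeve top is at scene pixel (277.6,243). The prediction for full seating (top at 96 mm) is (276.3,243.5), so it's fully down. I'll grip it again and take it to the tray.

Request:
drive_tool(rows=[50,0,-1,0,0.6,0,70,100,0,-2.5,0,0.6,0,70,125,0,-3.5,0,0.6,0,70,134,0,-3.5,0,0.6,0,70,134,0,-3.5,0,0.6,0,70])

```text
clock: 13.92
eef_pos: [593.7, 37.5, 66.2]
tcp_rot: [3.017, 1.567, 3.017]
contact_force: [-0.2, 0.6, -0.3]
opening: 0.704
```

Request:
drive_tool(rows=[0,0,0,0,0,0,50,0,0,0,0,0,0,20,0,0,0,0,0,0,20,0,0,0,0,0,0,20,0,0,0,0,0,0,20,0,0,0,0,0,0,20])

```text
clock: 14.68
eef_pos: [594.5, 37.6, 67.4]
tcp_rot: [2.86, 1.569, 2.86]
contact_force: [-0.4, 0.3, 7.0]
opening: 0.329
```

Run:
```python
from h import *
st();rel((595.8,37.4,200),90)
```

```text
t 14.68 p [594.5  37.6  67.4] jaw 90.0 F [-0.4  0.3  7. ] op 0.329 q [ 0.06  0.51  1.82  0.    0.82 -1.51] yz [[-0.002, 0.0, 1.0], [0.001, 1.0, -0.0], [-1.0, 0.001, -0.002]]
shift [-1.326e+02 -1.000e-01  1.000e+00] rot [-0.01 -0.12 -0.04] | cur jaw 90.0 -> 90.0
```

Request:
drive_tool(rows=[-15,0,1,0,0,0,20,-40,0,1,0,0,0,20,-85,0,1,0,0,0,20,-132,0,1,0,0,0,20,-132,0,1,0,0,0,20,-132,-40,-24,0,0,0,20,-132,-80,-48,0,0,0,20,-132,-120,-72,0,0,0,20,-132,-160,-97,0,0,0,20,-132,-200,-121,0,0,0,20])

```text
clock: 15.92
eef_pos: [472.0, -163.3, 198.9]
tcp_rot: [2.865, 1.567, 2.865]
contact_force: [0.4, -0.8, -2.1]
opening: 0.329
```

Run:
```python
from h import *
st();rel((418,-257,100),90)
i=grab_frame('scene'); cv2.imwrite('pics/o1.png',i[:,:,::-1])
```

```text
t 15.93 p [ 472.  -163.3  198.9] jaw 90.0 F [ 0.4 -0.8 -2.1] op 0.329 q [-0.34  0.2   1.93 -0.    1.02 -1.91] yz [[-0.004, -0.0, 1.0], [0.001, 1.0, 0.0], [-1.0, 0.001, -0.004]]
shift [ 99.  -93.8 -53.6] rot [ 0.   -0.21 -0.06] | cur jaw 90.0 -> 90.0
```

View pics/o1.png

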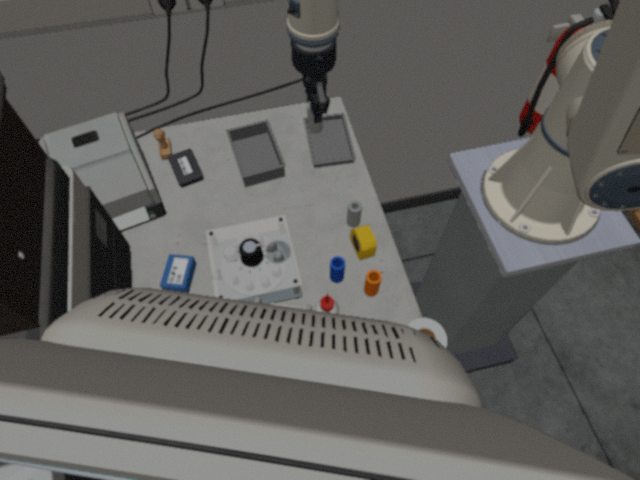

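Request:
drive_tool(rows=[20,-45,-26,0,0,0,20,40,-94,-53,0,0,0,20,40,-94,-53,0,0,0,20,90,-94,-53,0,0,0,20,135,-94,-53,0,0,0,20,152,-94,-53,0,0,0,20,157,-94,-53,0,0,0,20,157,-94,-53,0,0,0,20])

```text
clock: 16.98
eef_pos: [415.6, -260.4, 42.3]
tcp_rot: [-3.004, 1.565, -3.004]
contact_force: [0.6, -0.7, -1.4]
opening: 0.327
```

Request:
drive_tool(rows=[2,0,0,0,-0.3,0,20,3.5,0,0,0,-0.3,0,20,4.3,0,0,0,-0.3,0,20,4.3,0,0,0,-0.3,0,20])

```text
clock: 17.48
eef_pos: [415.9, -260.6, 38.4]
tcp_rot: [-1.728, 1.57, -1.728]
contact_force: [0.1, 0.1, 3.3]
opening: 0.331
```

Touchdown in the tray. I'll release it and rise.

Request:
drive_tool(rows=[0,0,0,0,0,0,50,0,0,0,0,0,0,80,0,0,0,0,0,0,80,0,0,0,0,0,0,80,-40,0,0,0,0,0,80,-90,0,0,0,0,0,80,-140,0,0,0,0,0,80,-140,0,0,0,0,0,80])

```text
clock: 18.48
eef_pos: [418.1, -261.8, 182.1]
tcp_rot: [-0.702, 1.563, -0.701]
contact_force: [0.1, -0.7, -0.2]
opening: 0.802
```

Run:
```python
from h import *
st();rel((421.6,-27.6,180),0)
i=grab_frame('scene'); crop('s',i,220,90,180,150,4,'pics/p1.png')
```

```text
t 18.48 p [ 418.1 -261.8  182.1] jaw 90.0 F [ 0.1 -0.7 -0.2] op 0.802 q [-0.56  0.2   1.96 -0.    0.97 -2.13] yz [[0.006, -0.0, 1.0], [-0.005, 1.0, 0.0], [-1.0, -0.005, 0.006]]
shift [  0.9 234.2   3.6] rot [-8.999e+01  4.000e-02  5.000e-01] | cur jaw 90.0 -> 180.0
```

View pics/p1.png

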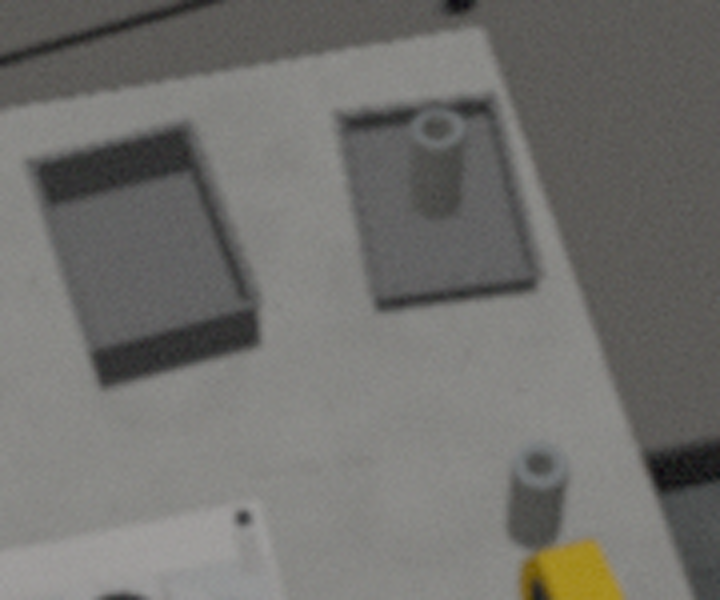

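Sleeve_1 stands upright in the tray (crop (437,165)), and the bin is empty. Next is sleeve_2.

Request:
drive_tool(rows=[0,25,0,10,0,0,80,0,51,0,20,0,0,80,0,77,0,30,0,0,80,0,103,1,40,0,0,80,0,129,1,50,0,0,80,0,155,2,60,0,0,80,0,181,2,70,0,0,80,0,207,3,80,0,0,80,0,234,3.5,90,0,0,80,0,234,3.5,90,0,0,80])

```text
clock: 19.77
eef_pos: [419.2, -25.9, 177.8]
tcp_rot: [0.079, 1.568, -1.49]
contact_force: [-0.0, -0.6, 0.0]
opening: 0.797
```

Run:
```python
from h import *
st();rel((421.6,-27.6,38),0)
```

```text
t 19.77 p [419.2 -25.9 177.8] jaw 0.1 F [-0.  -0.6  0. ] op 0.797 q [-0.06  0.1   2.1  -0.    0.94 -0.06] yz [[0.0, 1.0, 0.002], [-0.003, 0.002, -1.0], [-1.0, 0.0, 0.003]]
shift [139.8   2.4   1.3] rot [ 0.11  0.16 -0.01] | cur jaw 0.1 -> -0.0
```

Request:
drive_tool(rows=[0,2.4,1.5,0,0,0,80,50,2.4,1.5,0,0,0,80,100,2.4,1.5,0,0,0,80,130,2.4,1.5,0,0,0,80,139,2.4,1.5,0,0,0,80,139,2.4,1.5,0,0,0,80,139,2.4,1.5,0,0,0,80])

```text
clock: 20.65
eef_pos: [422.6, -28.1, 39.7]
tcp_rot: [0.598, 1.567, -0.97]
contact_force: [0.1, -0.0, 0.4]
opening: 0.8
```

Request:
drive_tool(rows=[0,0,0,0,0,0,50,0,0,0,0,0,0,20,0,0,0,0,0,0,20,0,0,0,0,0,0,20,0,0,0,0,0,0,20,0,0,0,0,0,0,20])

```text
clock: 21.4
eef_pos: [422.9, -28.0, 40.4]
tcp_rot: [0.766, 1.567, -0.802]
contact_force: [-1.5, 0.0, 8.0]
opening: 0.321
```

Run:
```python
from h import *
st();rel((421.6,-27.6,190),0)
```

```text
t 21.4 p [422.9 -28.   40.4] jaw 0.1 F [-1.5  0.   8. ] op 0.321 q [-0.07  0.35  2.2  -0.01  0.59 -0.07] yz [[0.003, 1.0, 0.002], [-0.003, 0.002, -1.0], [-1.0, 0.003, 0.003]]
shift [-149.6   -0.9    0. ] rot [ 0.14  0.18 -0.17] | cur jaw 0.1 -> 0.0
```

Request:
drive_tool(rows=[-25,0,0,0,0,0,20,-75,0,0,0,0,0,20,-125,0,0,0,0,0,20,-150,0,0,0,0,0,20,-150,0,0,0,0,0,20])

```text
clock: 22.02
eef_pos: [423.6, -27.6, 192.0]
tcp_rot: [1.129, 1.563, -0.439]
contact_force: [-0.1, 0.3, -2.8]
opening: 0.327
```

Run:
```python
from h import *
st();rel((591,-247,190),turn=85)
i=grab_frame('scene'); crop('s',i,300,150,180,150,4,'pics/q1.png')
```

```text
t 22.02 p [423.6 -27.6 192. ] jaw 0.1 F [-0.1  0.3 -2.8] op 0.327 q [-0.07  0.08  2.09 -0.    0.97 -0.07] yz [[0.007, 1.0, 0.003], [-0.003, 0.003, -1.0], [-1.0, 0.007, 0.003]]
shift [  3.9 166.9 219.8] rot [-85.     0.45  -0.19] | cur jaw 0.1 -> 85.1
```

View pics/q1.png

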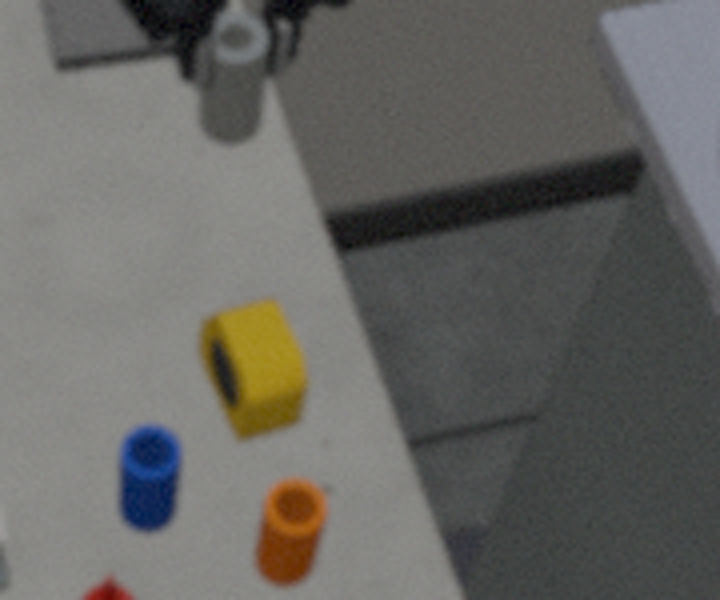

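Request:
drive_tool(rows=[2,18,24,9.5,0,0,20,2,37,48,19,0,0,20,2,56,73,28.5,0,0,20,2,74,98,38,0,0,20,2,93,122,47.5,0,0,20,2,111,146,57,0,0,20,2,130,171,66.5,0,0,20,2,149,196,76,0,0,20,2,167,220,85,0,0,20,2,167,220,85,0,0,20])

```text
clock: 23.32
eef_pos: [590.0, -248.1, 187.0]
tcp_rot: [2.121, 1.568, -0.933]
contact_force: [-0.3, 0.0, -2.4]
opening: 0.323
```

Run:
```python
from h import *
st();rel((591,-247,47),-85)
```

```text
t 23.32 p [ 590.  -248.1  187. ] jaw -85.0 F [-0.3  0.  -2.4] op 0.323 q [-0.4   0.42  1.64 -0.    1.08  1.08] yz [[0.002, 0.088, -0.996], [-0.002, -0.996, -0.088], [-1.0, 0.002, -0.001]]
shift [140.   -1.4  -0.9] rot [ 0.02 -0.08 -0.14] | cur jaw -85.0 -> -85.0
```

Request:
drive_tool(rows=[50,-1,-1,0,0,0,20,100,-1,-1,0,0,0,20,130,-1,-1,0,0,0,20,138,-1,-1,0,0,0,20,138,-1,-1,0,0,0,20,138,-1,-1,0,0,0,20])

```text
clock: 24.08
eef_pos: [591.9, -247.6, 50.3]
tcp_rot: [2.345, 1.566, -0.708]
contact_force: [-0.3, -0.7, -1.8]
opening: 0.322
```

Request:
drive_tool(rows=[3,0,0,0,0,0,20,5,0,0,0,0,0,20,6.5,0,0,0,0,0,20,7.5,0,0,0,0,0,20,7.5,0,0,0,0,0,20])

```text
clock: 24.7
eef_pos: [592.3, -247.7, 43.6]
tcp_rot: [2.407, 1.566, -0.646]
contact_force: [-1.1, 1.9, 4.5]
opening: 0.326
```

Contact on the bin floor at TCP 43.6 mm. I'll release, rise and back away.

Request:
drive_tool(rows=[0,0,0,0,0,0,50,0,0,0,0,0,0,60,0,0,0,0,0,0,60,0,0,0,0,0,0,60,-40,0,0,0,0,0,60,-90,0,0,0,0,0,60,-140,0,0,0,0,0,60,-180,0,0,0,0,0,60,-180,0,0,0,0,0,60])

```text
clock: 25.82
eef_pos: [593.5, -247.9, 227.5]
tcp_rot: [2.547, 1.559, -0.506]
contact_force: [0.8, 0.3, -0.5]
opening: 0.6
```

Run:
```python
from h import *
st();rel((350,0,230))
i=grab_frame('scene'); cv2.imwrite('pics/z1.png',i[:,:,::-1]); crop('s',i,190,90,200,150,4,'pics/z2.png')
```

```text
t 25.82 p [ 593.5 -247.9  227.5] jaw -85.0 F [ 0.8  0.3 -0.5] op 0.6 q [-0.4   0.38  1.61 -0.    1.15  1.09] yz [[0.01, 0.088, -0.996], [-0.006, -0.996, -0.088], [-1.0, 0.007, -0.01]]
shift [  -6.4 -268.3  220.7] rot [ 0.   -0.55 -0.37] | cur jaw -85.0 -> -85.0
```

View pics/z2.png

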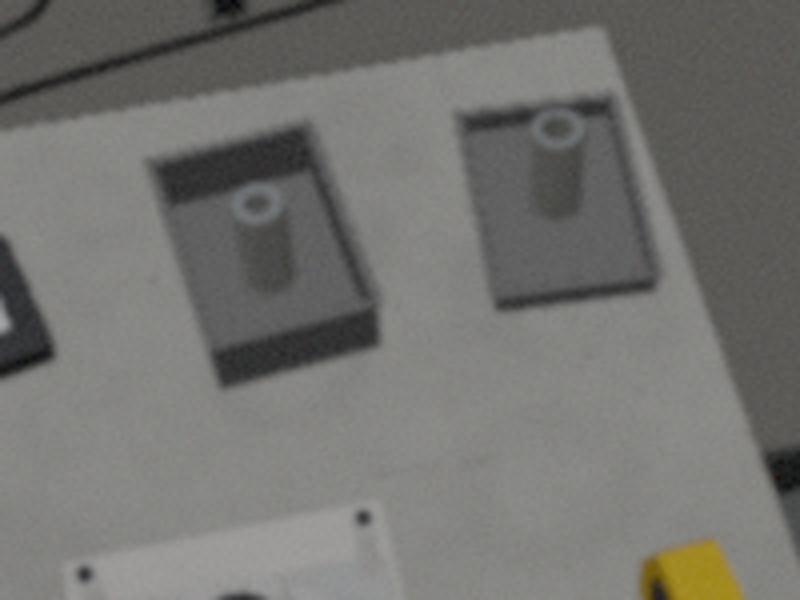

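Both sleeves stand upright. Last check: the turret and the bystanders.

Run:
```python
from h import *
i=grab_frame('top'); cv2.imwrite('pics/f1.png',i[:,:,::-1])
a=cv2.imread('pics/top0.png')[225:340,170:360]; b=i[225:340,170:360,::-1]
k=cv2.imread('pics/k3.png')
g=cv2.resize(i[140:240,256:356,::-1],(400,400),interpolation=cv2.INTER_CUBIC)
cv2.imwrite('pics/f2.png',np.hstack([cv2.resize(np.vstack([a,b]),None,fx=2,fy=2,interpolation=cv2.INTER_CUBIC)[:460],cv2.resize(g,(400,460))]))
for n,(x,y,w,h) in dict(roll=(175,292,52,48),tape=(290,280,40,28),bottle=(226,226,34,34),gauge=(262,145,90,90)).items():
    A=cv2.imread('pics/top0.png',0); B=cv2.cvtColor(i,cv2.COLOR_RGB2GRAY)
    print(n,cv2.phaseCorrelate(np.float32(A[y:y+h,x:x+w]),np.float32(B[y:y+h,x:x+w])))
```

```text
roll ((0.24914184844764264, -0.13717010911362237), 0.8470937287733878)
tape ((0.11429715196894819, -0.14093024193834225), 1.0585183537006377)
bottle ((-0.032643764118862606, -0.0863543899254644), 0.9295735094282362)
gauge ((0.03508735319929457, 0.01365389992519539), 0.9875502056545682)
```

View pics/f2.png

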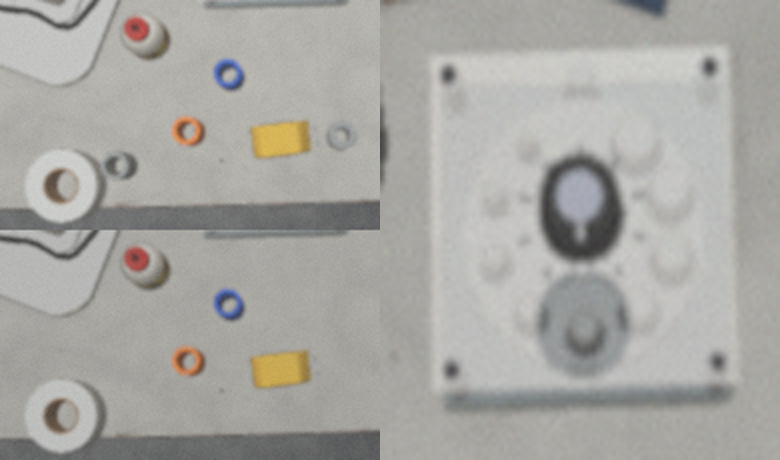

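The bystanders haven't moved, and the pointer is on the window. Handing in.

```bash
python3 -c "
from rig import sign_off
print(sign_off())"
```

```text
the job is handed in; nothing more can be done
None
```

The job is done and was handed in at about 26 s of the 72 s allowed.

- **Turret:** I turned the knob two clicks (72°) clockwise, from the 14 mm pin to the 18 mm pin. The last top picture shows the pointer on the window.
- **Fitting sleeve:** Sleeve_1, the one beside the label roll, went right down on the pin. It touched the disc with its bottom at about 32 mm. After I released it, its top was within about 1.5 pixels of where a fully seated sleeve should appear. It now stands upright in the shallow tray.
- **Other sleeve:** Sleeve_2, beside the tape measure, has a visibly smaller bore. I didn't try it on the pin, because sleeve_1 had already fitted. It stands upright in the deep bin.
- **Bystanders:** Between the first and last top pictures the tape measure and oil bottle moved less than 0.2 pixel. The label roll read 0.28 pixel (about 0.6 mm), part of which may come from the sleeve beside it being gone.

The gripper was clear of everything at the end, and no check failed or disagreed. The highest wrist-force reading was about 10 N.

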